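Seat the vent plug of a clear dry box

ROBOT

A 6-joint arm with a two-finger parallel gripper is mounted at the origin on the work surface. World frame = base frame: x ahead of the robot, y to its left, z up, the work surface at z = 0. Lengths are in m, angles in degrees, forces in N, time in s.
With the tool pointing down it reaches from about 0.25 to 0.725 m from the base axis. Payload 9.7 kg.
Tool frame: the origin (TCP) lies between the finger pads; the fingertips stand 22 mm ahead of it and the grasp point (between the pads) lies 3 mm ahead of it; z points along the fingers, y is the line along which they close (so a half turn about z gives the same grasp; the last joint's range is limited). The gripper opens to 85 mm and grips with 20 to 120 N. Pads are 22 mm wide; open, the fingers measure 114 mm over their backs; the gripper's body (76 mm by 85 mm) begins 54 mm behind the grasp point. The pads swing forward as they close: fully open they stand 13 mm farther back than shut.
Start: joints at [-63.312, 4.979, 10.078, 95.1, 0, 90], TCP at [0.247, -0.491, 0.253] pointing down, gripper open.
Joint ranges: [-179.16, 179.16], [-48.56, 103.87], [-65.8, 70.77], [-126.05, 130.52], [-82.76, 87.17], [-180, 180]. Speed limits (degrees/s): [127.2, 127.2, 147.25, 180, 180, 180].

INTERFACE

Orientations are given as [roll, pitch, yaw] about the fixed x, y, z axes, in that order (R = Rz(yaw) Ry(pitch) Rx(roll)).
In Python, from workcell import bot, viewer, finder gives the robot as it stands.
- The arm moves only by the tool move_arm, never from a script. Its arguments are lists of equal length, an entry for each row: "offset": the shift along the tool's x, y, z in cm, a list of three; "twist": the turn, a rotation vector about the tool's x, y, z in rad, a list of three; "grip": the opening, from 0 (shut) to 1 (fully open). In form: {"offset": [[x, y, z], ...], "twist": [[ax, ay, az], ...], "grip": [grip, ...]}. A call has 1 to 5 rows; each row shifts and turns the commanded pose from where the row before left it, along the tool's axes as they then stand; what a row does not reach is not made up. A row lasts 1/10 s, in which the tool goes at most 50 mm and 8.59 degrees, less where a joint would pass 70% of its speed; a pose out of reach is approached as far as the arm can. A call is refused whole if a number of a shift passes 5 or a number of a turn 0.15, either way. A call with a gripper value outside its range is refused whole. The fingers move at their own pace and stop on an object; "force" is the grip in N (left out, the last holds). Time passes only in rows, so rows that do not move let the fingers close. It gives the time, the measured TCP pose, the force, the opening and the grip force at its end, in the units of the state.
- bot.get_obs(): the state, without advancing time (a new reading comes with each control period).
- viewer.camera(name): name is "scene" or "top" or "wrist"; returns a dict with "color" (420x560x3 uint8, red, green, blue), "depth" (420x560 float32, m along the optical axis (not along the pixel's ray), 0 where there is no reading), "vfov" (degrees; the focal length in pixels is half the picture's height over the tangent of half this angle, whatever the lens; pixels are square), "cx", "cy" (the principal point, pixels), "position" and "attitude" of the camera in the world; the wrist camera has in their place "tool_from_camera" (4x4, takes a point from camera to tool coordinates, whose origin is the TCP and whose axes are the flange's). Camera axes: x right, y down, z forward; pixel columns grow to the right and rows downward; lengths in m; the calibration is good to about 2 mm. A picture is of the moment at which its call begins: read the wrist's pose just before it.
- bot.job_done(): hands the job in; it is judged then, once.
Trained networks look in a picture, given as the dict that the camera call returned (one of the last four; its "shot" number tells which), for a name from the list of things; names that differ only in an ending like _2 or _b are one class to them, and where a whole thing is asked for, a point or a joint stands for the part that bears it (a point fixed in the world has none). Each returns a list of dicts, best first, with "p" (0 to 1); they miss things now and then, are a little off and sometimes report something else, mostly with a low value. They report only what shows in the picture. A call takes as long as a camera call.
- finder.boxes_of(picture, thing): "position" ([column, row] in pixels, amid what is visible of it).
- finder.pinpoint(picture, thing): "position" ([column, row] in pixels: a listed point, or the origin of a listed thing).
The state is a dict: "time": time; "q": joint angles; "qd": joint speeds; "joint_efforts": joint torques, N m; "ee_pos": TCP position; "tcp_rot": TCP orientation; "wrist_force": force on the tool from outside, world axes, zero at the start; "torque": the same for the moment, N m; "opening": finger opening in m; "grasp_force": force on a finger pad.
Only numpy, scipy, OpenCV 4.12 (cv2) and the standard library are available. Lean on these libraries where they do the work, as an engineer would, in place of code of your own. Each camera call takes 0.05 s, during which the arm holds its last target. There are 200 camera calls.

TASK

Take the winged taper plug from its rest on the silicone pad and put it into the tapered hole in the lid of the clear box with its wing across the box. Then turn it a quarter turn while pressing it down with about 12 N, following it down as it sinks, never with more than 18 N or the lid is damaged, so that the wing ends along the box's long sides and the plug is wedged fully home, its collar nearly down on the rim, and stays there when you let go. Leave the round-headed stopper and everything else on the table undisturbed.

Things in the scene. Friction and masses are not known exactly. Their poses are not given: they have to be found in the camera images.
- plug: winged taper plug, brass, 300 g, 71 mm tall, upright in one rest ring of the pad, at any yaw. Origin: centre of its foot, z up its axis. Taper from z 0 (22 mm diameter, small chamfer) to z 36 mm (26 mm); round collar, 39 mm diameter, z 36 to 41 mm; above it to z 71 mm a flat upright wing, 46 mm long along x, 12 mm thick along y: grip across the thickness.
- plug_collar (a point): centre of the underside of the plug's collar (36 mm above the plug's origin); axes as the plug. Its height over the socket is the gap: about 8 mm while the plug is not wedged; pushed straight down with 17 N it sticks at 2 to 3 mm; turned a quarter turn under 10 to 15 N it sinks to under 1.5 mm and holds; turned under less than 7 N it does not hold. At 0 the collar stops on the rim.
- socket (a point): centre of the rim of the tapered hole, 123 mm above the table, in a round white boss (47 mm diameter) standing 20 mm over the clear lid; moves with the lid. z up, x across the box (110 mm side), y along it (170 mm side). Mouth 25 mm wide, tapers like the plug. A spring pin in it lifts a loose plug. As the plug turns it sinks 3 to 5 mm and the push fades unless it follows; torque to 0.6 N m.
- lid (a joint): how far the lid panel is pressed down on its springy seat (m): 0 at rest, and from about 3 N of push 1 mm for each 8 N; 2.0 mm (about 18 N) is the most it may take.
- box: the clear polycarbonate box, fixed, 110 mm (x) by 170 mm (y), walls 105 mm high; origin: centre of its underside. The hole is over its centre.
- pad: the orange silicone pad, fixed, 90 mm (x) by 190 mm (y), 6 mm thick, with two rest rings 45 mm in diameter, 44 mm high over the table, 50 mm either side of its centre along its y; origin: centre of its underside. The plug is in one ring, the round-headed stopper in the other.
- stopper: the round-headed stopper, brass: same taper and collar as the plug but a round knob 30 mm in diameter on top, 65 mm tall, in the other rest ring; origin: centre of its foot. To be left alone.
- square: steel try square lying flat, stock 125 mm, blade 200 mm; origin under the middle of the stock. To be left alone.
- mallet: green rubber mallet lying on its side, 58 mm high, 270 mm long, handle along its -x; origin under the head. To be left alone.
- hook: chrome cup hook, 65 mm long, 16 mm high, lying between pad and box; origin under its middle. To be left alone.
- tape: roll of paper tape lying flat, 90 mm in diameter, 24 mm high; origin: centre of its underside. To be left alone.
- jar: glass jar with steel cap, 60 mm in diameter, 75 mm tall; origin: centre of its underside. To be left alone.

How it is judged:
By the outcome, as a careful person would: the job done as asked, in the order asked, and still so for the second after the job is handed in, with the robot touching nothing.
It also fails if it takes over 64 s, if anything falls off the work surface, if the arm or the gripper's body presses on something with over 40 N, if the wrist force passes 120 N, or if a joint passes its speed limit or range.

## Working session

There is one attempt and no reset: what is moved stays moved. The work goes in short steps, Python scripts to look and compute and a tool call to move; the robot and the scene stay as the last step left them, time stands still between calls to the robot, and variables do not carry over. Pictures are saved under pics/ and viewed, at most 10 in all, crops included, and the job is handed in when it is done.

Besides the shell and the picture viewer there is one more tool, called after "Request:" as name(argument=value, ...) on one line, values as JSON. move_arm: Moves the arm, as the interface text tells. Its arguments: {"type":"object","properties":{"offset":{"type":"array","items":{"type":"array","items":{"type":"number"}}},"twist":{"type":"array","items":{"type":"array","items":{"type":"number"}}},"grip":{"type":"array","items":{"type":"number"}},"force":{"type":"number"}},"required":["offset","twist","grip"]}

```bash
mkdir -p pics; cat > h.py <<'E'
import numpy as np, cv2
from scipy.spatial.transform import Rotation as R
from workcell import bot, viewer, finder
def f(p): return p["color"].shape[0]/2/np.tan(np.radians(p["vfov"])/2)
def tool():
    o=bot.get_obs(); T=np.eye(4); T[:3,3]=o["ee_pos"]; T[:3,:3]=R.from_euler("xyz",o["tcp_rot"],degrees=True).as_matrix(); return T
def shot(n):
    T=tool(); p=viewer.camera(n)
    if n=="wrist": p["T"]=T@np.array(p["tool_from_camera"])
    else:
        M=np.eye(4); M[:3,3]=p["position"]; a=np.array(p["attitude"]); 
        M[:3,:3]=a if a.shape==(3,3) else R.from_euler("xyz",a,degrees=True).as_matrix(); p["T"]=M
    return p
def ray(p,c):
    d=np.array([(c[0]-p["cx"])/f(p),(c[1]-p["cy"])/f(p),1.]); return p["T"][:3,:3]@d
def onz(p,c,z):
    d=ray(p,c); o=p["T"][:3,3]; return o+d*(z-o[2])/d[2]
def cloud(p):
    v,u=np.mgrid[:420,:560]; d=p["depth"]; P=np.stack([(u-p["cx"])/f(p)*d,(v-p["cy"])/f(p)*d,d],-1)
    W=P@p["T"][:3,:3].T+p["T"][:3,3]; W[d==0]=np.nan; return W
def save(p,n): cv2.imwrite("pics/"+n,p["color"][:,:,::-1])
E
python3 - <<'E'
from h import *
print(bot.get_obs())
for n in("top","scene"):
    p=shot(n); save(p,n+".png"); print(n,p["position"],p["attitude"],p["vfov"],p["cx"],p["cy"])
    for t,z in dict(plug=0.006,plug_collar=.042,socket=.123,box=0,pad=0,stopper=.006,hook=0,jar=0,mallet=0,tape=0,square=0).items():
        r=finder.pinpoint(p,t)[:2]; print(t,[(np.round(q["position"]),round(q["p"],2),onz(p,q["position"],z).round(4)) for q in r])
E
```

```text
{'time': 0.0, 'q': array([-6.33122087e+01,  5.01078212e+00,  1.00316898e+01,  9.50993771e+01,
        5.38833107e-04,  9.00004529e+01]), 'qd': array([-0.04337692,  0.0539545 ,  0.02968111, -0.04027066, -0.06155631,
       -0.05345511]), 'joint_efforts': array([ 1.43206791e-03, -5.20385027e+01,  4.64807475e+01,  1.63797790e-02,
        1.12903199e-04, -1.09001874e-05]), 'ee_pos': array([ 0.24692635, -0.49121361,  0.25256135]), 'tcp_rot': array([-1.79921531e+02, -5.38212341e-04,  2.66873377e+01]), 'wrist_force': array([-0.71219549,  0.27859041,  0.43879167]), 'torque': array([-0.01757227,  0.02015434,  0.00315464]), 'grasp_force': 0.0, 'opening': 0.08525109886899529}
top [ 0.39912074 -0.01724616  1.09952226] [-171.23680526    2.0237901   -89.17433851] 53.55963004728872 279.08274540757026 205.18057674690888
plug [(array([386., 220.]), 0.61, array([ 0.5312, -0.2586,  0.006 ]))]
plug_collar [(array([365., 212.]), 0.72, array([ 0.5471, -0.1979,  0.042 ])), (array([386., 216.]), 0.45, array([ 0.5376, -0.2507,  0.042 ]))]
socket [(array([204., 224.]), 0.86, array([0.5036, 0.196 , 0.123 ]))]

[... 1098 characters left out ...]
, 0.123 ])), (array([350., 259.]), 0.25, array([0.8633, 0.0688, 0.123 ]))]
box [(array([321., 206.]), 0.68, array([0.5092, 0.1949, 0.    ]))]
pad [(array([221., 245.]), 0.69, array([ 0.5445, -0.1909,  0.    ])), (array([292., 277.]), 0.48, array([ 0.7606, -0.046 ,  0.    ]))]
stopper [(array([233., 240.]), 0.51, array([ 0.5488, -0.1512,  0.006 ]))]
hook [(array([274., 221.]), 0.46, array([0.511 , 0.0081, 0.    ]))]
jar [(array([344., 179.]), 0.6, array([0.4048, 0.3597, 0.    ]))]
mallet [(array([146., 235.]), 0.65, array([ 0.398 , -0.3957,  0.    ]))]
tape [(array([348., 260.]), 0.7, array([ 0.7711,  0.1361, -0.    ]))]
square [(array([294., 280.]), 0.57, array([ 0.7712, -0.0452,  0.    ]))]
```

```bash
python3 - <<'E'
import cv2
a=cv2.imread("pics/top.png");b=cv2.imread("pics/scene.png")
c=cv2.resize(a[130:330,100:460],None,fx=2,fy=2,interpolation=2); cv2.imwrite("pics/topc.png",c)
E
```

```text
(no output)
```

View pics/topc.png

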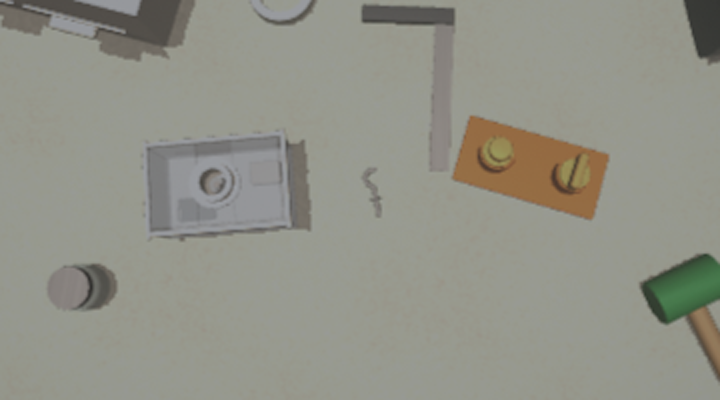

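View pics/scene.png

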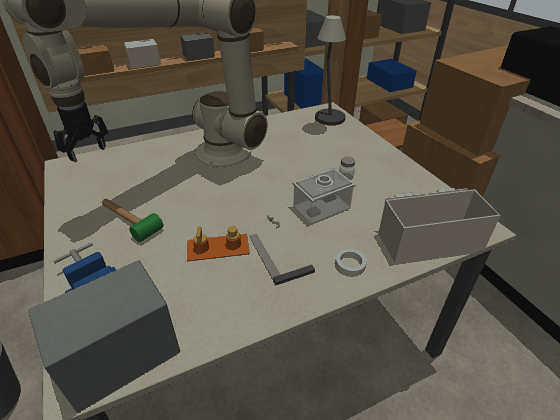

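The top crop shows the plug at full-image (387,217), its wing about 20° off world x. The stopper is at (348,206) and the boss at (206,221). The box is nearly aligned with world y. The scene view confirms this layout.

```bash
cat >> h.py <<'E'
def plan(xyz,yaw,n,start=None):
    """rows (cm, rad) from the measured (or given xyz,yaw) pose, tool down, straight line"""
    T=tool(); p0=T[:3,3]; y0=np.degrees(np.arctan2(T[1,0],T[0,0]))
    if start: p0,y0=np.array(start[0]),start[1]
    d=(np.array(xyz)-p0)/n; dy=np.radians(((yaw-y0+180)%360-180)/n); y=np.radians(y0); out=[]
    for i in range(n):
        c,s=np.cos(y),np.sin(y); out.append([round(100*v,2) for v in (c*d[0]+s*d[1], s*d[0]-c*d[1], -d[2])]); y+=dy
    print("offsets",out,"twist z each",round(-dy,4))
E
python3 - <<'E'
from h import *
plan([.50,-.25,.25],-20,10)
E
```

```text
offsets [[np.float64(3.34), np.float64(-1.02), np.float64(0.03)], [np.float64(3.25), np.float64(-1.29), np.float64(0.03)], [np.float64(3.13), np.float64(-1.55), np.float64(0.03)], [np.float64(3.0), np.float64(-1.8), np.float64(0.03)], [np.float64(2.84), np.float64(-2.04), np.float64(0.03)], [np.float64(2.67), np.float64(-2.26), np.float64(0.03)], [np.float64(2.47), np.float64(-2.47), np.float64(0.03)], [np.float64(2.26), np.float64(-2.67), np.float64(0.03)], [np.float64(2.04), np.float64(-2.84), np.float64(0.03)], [np.float64(1.8), np.float64(-3.0), np.float64(0.03)]] twist z each 0.0815
```

Request:
move_arm(offset=[[3.3,-1.0,0],[3.2,-1.3,0],[3.1,-1.5,0],[3.0,-1.8,0],[2.8,-2.0,0]], twist=[[0,0,0.08],[0,0,0.08],[0,0,0.08],[0,0,0.08],[0,0,0.08]], grip=[1,1,1,1,1])

```text
time: 1.7
ee_pos: [0.3727, -0.3707, 0.2534]
tcp_rot: [180.0, -0.0, 3.6]
wrist_force: [-0.0, 0.2, -0.5]
opening: 0.0858
grasp_force: 0.0
```

Request:
move_arm(offset=[[2.7,-2.3,0],[2.5,-2.5,0],[2.3,-2.7,0],[2.0,-2.8,0],[1.8,-3.0,0]], twist=[[0,0,0.08],[0,0,0.08],[0,0,0.08],[0,0,0.08],[0,0,0.08]], grip=[1,1,1,1,1])

```text
time: 2.2
ee_pos: [0.4984, -0.248, 0.2534]
tcp_rot: [180.0, -0.0, -19.3]
wrist_force: [0.3, -0.7, 0.4]
opening: 0.0853
grasp_force: 0.0
```

Request:
move_arm(offset=[[0,0,0],[0,0,0]], twist=[[0,0,0],[0,0,0]], grip=[0.6,0.6])

```text
time: 2.4
ee_pos: [0.4978, -0.2486, 0.2531]
tcp_rot: [180.0, 0.0, -19.0]
wrist_force: [0.3, -0.1, 1.2]
opening: 0.059
grasp_force: 0.0
```

```bash
python3 - <<'E'
from h import *
p=shot("wrist"); save(p,"w1.png"); print(p["T"].round(3), bot.get_obs()["opening"])
for t,z in dict(plug=0.008,plug_collar=.044,stopper=.008,pad=0).items():
    print(t,[(np.round(q["position"]),round(q["p"],2),onz(p,q["position"],z).round(4)) for q in finder.pinpoint(p,t)[:2]])
W=cloud(p); z=W[...,2]
for lo,hi in((.07,.085),(.045,.06),(.04,.048)):
    m=(z>lo)&(z<hi)&(np.hypot(W[...,0]-.535,W[...,1]+.251)<.04); q=W[m]
    if len(q)>10:
        r=cv2.minAreaRect((q[:,:2]*1000).astype(np.float32)); print(lo,len(q),q.mean(0).round(4),np.median(q[:,2]).round(4),r)
E
```

```text
[[-0.325 -0.909 -0.262  0.565]
 [-0.946  0.312  0.091 -0.271]
 [-0.001  0.278 -0.961  0.373]
 [ 0.     0.     0.     1.   ]] 0.052171576065022505
plug [(array([268., 150.]), 0.85, array([ 0.5402, -0.2507,  0.008 ]))]
plug_collar [(array([268., 152.]), 0.61, array([ 0.5405, -0.2523,  0.044 ]))]
stopper [(array([187., 156.]), 0.85, array([ 0.5646, -0.1561,  0.008 ])), (array([228., 152.]), 0.69, array([ 0.5536, -0.2046,  0.008 ]))]
pad [(array([231., 157.]), 0.77, array([ 0.5461, -0.2046,  0.    ]))]
0.07 563 [ 0.5376 -0.2515  0.0769] 0.0772 ((537.257080078125, -251.1256103515625), (11.98110294342041, 44.8655891418457), 70.84361267089844)
0.045 566 [ 0.5367 -0.2515  0.0479] 0.0479 ((536.5313110351562, -250.91055297851562), (38.03719711303711, 38.013370513916016), 7.917473316192627)
0.04 582 [ 0.5368 -0.252   0.0453] 0.0465 ((537.0670166015625, -251.0860137939453), (43.8145751953125, 43.233734130859375), 70.48027038574219)
```

View pics/w1.png

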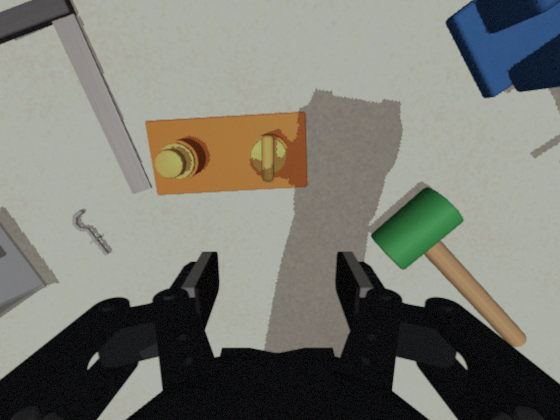

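The wrist view shows the wing at (268,158) in line with the fingers. The stopper is clear to the left, at (172,160). Depth puts the wing at (0.537,-0.251) with yaw -19.2° and its top at z 0.077.

Request:
move_arm(offset=[[1.9,-0.5,3],[1.9,-0.5,3],[0,0,4],[0,0,3],[0,0,2]], twist=[[0,0,0],[0,0,0],[0,0,0],[0,0,0],[0,0,0]], grip=[0.6,0.6,0.6,0.6,0.6])

```text
time: 3.15
ee_pos: [0.5354, -0.2524, 0.1006]
tcp_rot: [-180.0, 0.2, -19.2]
wrist_force: [-0.2, -0.5, -0.6]
opening: 0.0512
grasp_force: 0.0
```

Request:
move_arm(offset=[[0,0,1.8],[0,0,1],[0,0,0],[0,0,0]], twist=[[0,0,0],[0,0,0],[0,0,0],[0,0,0]], grip=[0.6,0.6,0.6,0.6])

```text
time: 3.55
ee_pos: [0.5368, -0.2525, 0.0761]
tcp_rot: [180.0, -0.0, -19.2]
wrist_force: [-0.5, 0.1, 0.4]
opening: 0.0512
grasp_force: 0.0
```

```bash
python3 - <<'E'
from h import *
o=bot.get_obs();print(o["ee_pos"],o["tcp_rot"],o["opening"],o["wrist_force"],o["torque"])
p=shot("wrist"); save(p,"w2.png")
W=cloud(p); z=W[...,2]
m=(z>.073)&(z<.079)&(np.hypot(W[...,0]-.537,W[...,1]+.251)<.03); q=W[m]
if len(q)>10: print(len(q),q.mean(0),cv2.minAreaRect((q[:,:2]*1000).astype(np.float32)))
E
```

```text
[ 0.53684642 -0.25253149  0.07614975] [ 1.79995126e+02 -4.79792639e-02 -1.91718336e+01] 0.051237484127312806 [-0.52252526  0.09372386  0.43287491] [ 5.32820993e-02 -3.42106911e-05  1.69402485e-02]
2591 [ 0.53955029 -0.25208717  0.0768823 ] ((537.4622192382812, -252.5040283203125), (54.49128341674805, 45.321224212646484), 77.71143341064453)
```

View pics/w2.png

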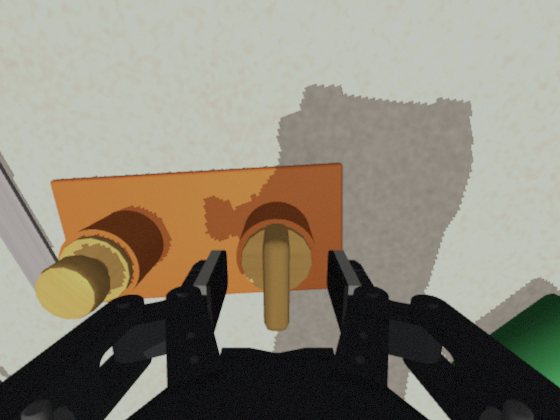

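The wing, at column 277, sits midway between the pads with the tips above the collar, so I'll close now.

Request:
move_arm(offset=[[0,0,0],[0,0,0],[0,0,0],[0,0,0],[0,0,0]], twist=[[0,0,0],[0,0,0],[0,0,0],[0,0,0],[0,0,0]], grip=[0.1,0,0,0,0], force=100)

```text
time: 4.1
ee_pos: [0.5371, -0.2522, 0.0761]
tcp_rot: [180.0, -0.1, -19.1]
wrist_force: [-0.4, 0.1, 6.0]
opening: 0.0101
grasp_force: 98.1
```

Request:
move_arm(offset=[[0,0,0],[0,0,0],[0,0,-0.5],[0,0,-1],[0,0,-2]], twist=[[0,0,0],[0,0,0],[0,0,0],[0,0,0],[0,0,0]], grip=[0,0,0,0,0])

```text
time: 4.6
ee_pos: [0.5358, -0.2517, 0.1093]
tcp_rot: [-180.0, 0.2, -19.1]
wrist_force: [0.1, -0.1, -3.0]
opening: 0.0099
grasp_force: 97.5
```

Request:
move_arm(offset=[[0,0,-4],[0,0,-5],[0,0,-4],[0,0,-1.5],[0,0,0]], twist=[[0,0,0],[0,0,0],[0,0,0],[0,0,0],[0,0,0]], grip=[0,0,0,0,0])

```text
time: 5.1
ee_pos: [0.5374, -0.2525, 0.2585]
tcp_rot: [180.0, -0.3, -19.1]
wrist_force: [-0.3, 0.8, -3.4]
opening: 0.0101
grasp_force: 97.6
```

```bash
python3 - <<'E'
from h import *
o=bot.get_obs();print(o["ee_pos"],o["tcp_rot"],o["opening"],o["wrist_force"],o["torque"])
p=shot("wrist"); save(p,"w3.png"); print(p["T"][:3,3])
# socket from the top camera depth
for n in("top","wrist"):
    if n=="top": p=shot(n)
    print(n,[(q["position"],q["p"],onz(p,q["position"],.123)) for q in finder.pinpoint(p,"socket")[:2]])
    W=cloud(p); z=W[...,2]
    m=(z>.116)&(z<.13)&(np.hypot(W[...,0]-.51,W[...,1]-.195)<.045); q=W[m]
    if len(q)>10:
        r=cv2.minEnclosingCircle((q[:,:2]*1000).astype(np.float32)); print(len(q),q.mean(0),r)
    m=(z>.09)&(z<.115)&(np.abs(W[...,0]-.51)<.1)&(np.abs(W[...,1]-.195)<.13); q=W[m]
    if len(q)>10: print(len(q),np.median(q[:,2]),cv2.minAreaRect((q[:,:2]*1000).astype(np.float32)))
plan([.49,.12,.26],5,10)
E
```

```text
[ 0.53740459 -0.25245556  0.25853837] [179.96837951  -0.26117464 -19.14822973] 0.010082082101100601 [-0.2925155   0.83850074 -3.42020017] [-0.01697517 -0.02950323  0.01161305]
[ 0.60435949 -0.27519586  0.37839746]
top [([203.0, 221.3], 0.82, array([0.50883883, 0.19985852, 0.123     ]))]
186 [0.50995593 0.19184895 0.12276631] ((510.7801513671875, 191.89974975585938), 23.764163970947266)
3124 0.10862143675923652 ((511.1883239746094, 192.62008666992188), (120.22224426269531, 176.43373107910156), 5.550719738006592)
wrist [([203.0, 221.3], 0.82, array([0.50883883, 0.19985852, 0.123     ]))]
186 [0.50995593 0.19184895 0.12276631] ((510.7801513671875, 191.89974975585938), 23.764163970947266)
3124 0.10862143675923652 ((511.1883239746094, 192.62008666992188), (120.22224426269531, 176.43373107910156), 5.550719738006592)
offsets [[np.float64(-1.66), np.float64(-3.36), np.float64(-0.07)], [np.float64(-1.51), np.float64(-3.43), np.float64(-0.07)], [np.float64(-1.37), np.float64(-3.49), np.float64(-0.07)], [np.float64(-1.22), np.float64(-3.54), np.float64(-0.07)], [np.float64(-1.07), np.float64(-3.59), np.float64(-0.07)], [np.float64(-0.92), np.float64(-3.63), np.float64(-0.07)], [np.float64(-0.76), np.float64(-3.67), np.float64(-0.07)], [np.float64(-0.61), np.float64(-3.7), np.float64(-0.07)], [np.float64(-0.45), np.float64(-3.72), np.float64(-0.07)], [np.float64(-0.29), np.float64(-3.74), np.float64(-0.07)]] twist z each -0.0421
```

```bash
python3 - <<'E' | sed 's/np.float64//g'
from h import *
plan([.455,.188,.26],5.5,11)
E
```

```text
offsets [[(-2.01), (-3.54), (-0.06)], [(-1.87), (-3.61), (-0.06)], [(-1.73), (-3.68), (-0.06)], [(-1.58), (-3.75), (-0.06)], [(-1.43), (-3.81), (-0.06)], [(-1.28), (-3.86), (-0.06)], [(-1.13), (-3.91), (-0.06)], [(-0.98), (-3.95), (-0.06)], [(-0.82), (-3.98), (-0.06)], [(-0.67), (-4.01), (-0.06)], [(-0.51), (-4.03), (-0.06)]] twist z each -0.0391
```

Request:
move_arm(offset=[[-2.0,-3.5,0],[-1.9,-3.6,0],[-1.7,-3.7,0],[-1.6,-3.7,0],[-1.4,-3.8,0]], twist=[[0,0,-0.039],[0,0,-0.039],[0,0,-0.039],[0,0,-0.039],[0,0,-0.039]], grip=[0,0,0,0,0])

```text
time: 5.8
ee_pos: [0.4976, -0.0601, 0.2538]
tcp_rot: [-179.6, 0.1, -7.1]
wrist_force: [0.9, 0.7, -2.5]
opening: 0.0101
grasp_force: 97.9
```

Request:
move_arm(offset=[[-1.3,-3.9,0],[-1.1,-3.9,0],[-1.0,-3.9,0],[-0.8,-4.0,0],[-0.7,-4.0,0]], twist=[[0,0,-0.039],[0,0,-0.039],[0,0,-0.039],[0,0,-0.039],[0,0,-0.039]], grip=[0,0,0,0,0])

```text
time: 6.3
ee_pos: [0.4546, 0.0796, 0.2583]
tcp_rot: [-177.2, -0.1, 8.4]
wrist_force: [1.0, 0.6, -4.2]
opening: 0.0103
grasp_force: 97.9
```

Request:
move_arm(offset=[[-0.5,-4.0,0],[0,0,0],[0,0,0]], twist=[[0,0,-0.039],[0,0,0],[0,0,0]], grip=[0,0,0])

```text
time: 6.6
ee_pos: [0.4469, 0.1054, 0.2606]
tcp_rot: [-176.7, -0.2, 11.4]
wrist_force: [0.4, -0.4, -2.7]
opening: 0.01
grasp_force: 98.2
```

```bash
python3 - <<'E'
from h import *
o=bot.get_obs();print(o["ee_pos"],o["tcp_rot"],o["wrist_force"],o["torque"])
p=shot("wrist"); save(p,"w4.png"); print(p["T"][:3,3])
for t,z in dict(socket=.123,plug_collar=o["ee_pos"][2]-.034).items():
    print(t,[(q["position"],q["p"],onz(p,q["position"],z)) for q in finder.pinpoint(p,t)[:2]])
W=cloud(p); z=W[...,2]
m=(z>.12)&(z<.127)&(np.hypot(W[...,0]-.51,W[...,1]-.195)<.035); q=W[m]
xy=(q[:,:2]*1000).astype(np.float32)
print(len(q),np.median(q[:,2]),cv2.minEnclosingCircle(xy)); h=cv2.convexHull(xy); print(cv2.fitEllipse(h))
m=(z>.098)&(z<.112)&(np.abs(W[...,0]-.51)<.1)&(np.abs(W[...,1]-.195)<.13); q=W[m]
print(len(q),np.median(q[:,2]),cv2.minAreaRect((q[:,:2]*1000).astype(np.float32)))
E
```

```text
[0.44693055 0.10537463 0.26062501] [-176.71603009   -0.24739691   11.44435879] [ 0.37038482 -0.42217277 -2.72600957] [-0.12340948  0.00250231  0.02125081]
[0.51772847 0.11241235 0.38026942]
socket [([197.0, 111.3], 0.81, array([0.51237605, 0.19455729, 0.123     ])), ([233.9, 118.7], 0.3, array([0.51270565, 0.16327812, 0.123     ]))]
plug_collar []
1451 0.12209449011809953 ((511.845458984375, 193.3919219970703), 23.770095825195312)
((512.0818481445312, 193.31936645507812), (46.50648880004883, 47.1406135559082), 5.570486068725586)
23668 0.10795511865758914 ((511.7451171875, 193.5482177734375), (121.46580505371094, 176.41464233398438), 5.598140716552734)
```

View pics/w4.png

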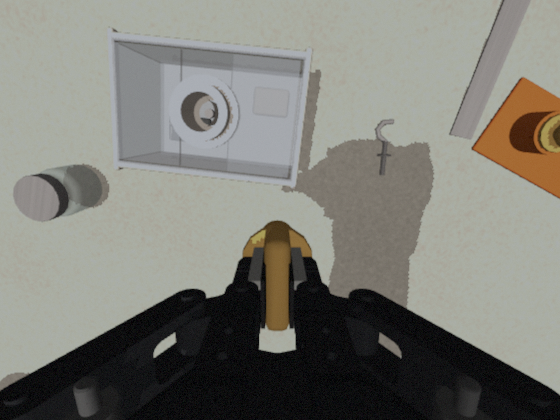

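The wrist view shows the empty socket at (204,112) and the plug held squarely between the fingers. The arm fell short of the last moves and picked up a 3° tilt, so I'll correct that over the socket.

```bash
cat >> h.py <<'E'
def plan6(xyz,yaw,n):
    """untilt and go: rows in tool axes, interpolated from measured pose"""
    T=tool(); Ra=R.from_matrix(T[:3,:3]); Rb=R.from_euler("xyz",[180,0,yaw],degrees=True)
    w=(Ra.inv()*Rb).as_rotvec()/n; d=(np.array(xyz)-T[:3,3])/n
    for i in range(n): print((100*(Ra*R.from_rotvec(w*i)).inv().apply(d)).round(2).tolist())
    print("twist each",w.round(4).tolist())
E
python3 - <<'E'
from h import *
print(bot.get_obs()["q"].round(1))
plan6([.512,.193,.215],5.6,6)
E
```

```text
[ 11.3  -7.5  -1.3  95.9   3.3 179.9]
[1.34, -1.19, 0.84]
[1.32, -1.22, 0.83]
[1.3, -1.25, 0.82]
[1.28, -1.28, 0.81]
[1.26, -1.31, 0.79]
[1.24, -1.33, 0.78]
twist each [-0.0096, -0.0003, 0.0167]
```

Joint 6 is at its limit, since q6 = q1+180−yaw. I'll use the equivalent grasp half a turn round, at yaw ≈185.6°: untilt first, then rotate.

Request:
move_arm(offset=[[0,0,0],[0,0,0],[0,0,0],[0,0,0],[0,0,0]], twist=[[-0.058,-0.002,-0.05],[0,0,-0.14],[0,0,-0.145],[0,0,-0.145],[0,0,-0.145]], grip=[0,0,0,0,0])

```text
time: 7.25
ee_pos: [0.4476, 0.1044, 0.2614]
tcp_rot: [179.8, -0.2, 47.5]
wrist_force: [-0.7, 0.1, -2.9]
opening: 0.0099
grasp_force: 98.2
```

Request:
move_arm(offset=[[0,0,0],[0,0,0],[0,0,0],[0,0,0],[0,0,0]], twist=[[0,0,-0.145],[0,0,-0.145],[0,0,-0.145],[0,0,-0.145],[0,0,-0.145]], grip=[0,0,0,0,0])

```text
time: 7.75
ee_pos: [0.4476, 0.1044, 0.2614]
tcp_rot: [179.7, -0.0, 89.0]
wrist_force: [0.1, -0.5, -3.1]
opening: 0.0102
grasp_force: 98.2
```

Request:
move_arm(offset=[[0,0,0],[0,0,0],[0,0,0],[0,0,0],[0,0,0]], twist=[[0,0,-0.145],[0,0,-0.145],[0,0,-0.145],[0,0,-0.145],[0,0,-0.145]], grip=[0,0,0,0,0])

```text
time: 8.25
ee_pos: [0.4476, 0.1044, 0.2614]
tcp_rot: [179.8, 0.2, 130.5]
wrist_force: [-0.0, 0.2, -2.8]
opening: 0.0096
grasp_force: 98.2
```

Request:
move_arm(offset=[[0,0,0],[0,0,0],[0,0,0],[0,0,0],[0,0,0]], twist=[[0,0,-0.145],[0,0,-0.145],[0,0,-0.145],[0,0,-0.145],[0,0,-0.145]], grip=[0,0,0,0,0])

```text
time: 8.75
ee_pos: [0.4476, 0.1044, 0.2614]
tcp_rot: [179.9, 0.3, 172.1]
wrist_force: [1.0, -0.5, -2.1]
opening: 0.0102
grasp_force: 98.2
```

Request:
move_arm(offset=[[0,0,0],[0,0,0],[0,0,0]], twist=[[0,0,-0.145],[0,0,0],[0,0,0]], grip=[0,0,0])

```text
time: 9.05
ee_pos: [0.4475, 0.1047, 0.2615]
tcp_rot: [180.0, 0.3, 179.8]
wrist_force: [0.3, -1.3, -2.8]
opening: 0.0098
grasp_force: 98.2
```

```bash
python3 - <<'E'
from h import *
print(bot.get_obs()["q"].round(1))
plan6([.512,.193,.215],185.6,5)
E
```

```text
[13.2 -7.4 -1.2 95.9 -0.  13.4]
[-1.28, 1.77, 0.94]
[-1.32, 1.74, 0.94]
[-1.35, 1.72, 0.94]
[-1.39, 1.69, 0.93]
[-1.42, 1.66, 0.93]
twist each [0.0001, 0.001, -0.0202]
```

Request:
move_arm(offset=[[-1.3,1.8,0.9],[-1.3,1.7,0.9],[-1.35,1.7,0.9],[-1.4,1.7,0.9],[-1.4,1.7,0.9]], twist=[[0,0.001,-0.02],[0,0.001,-0.02],[0,0.001,-0.02],[0,0.001,-0.02],[0,0.001,-0.02]], grip=[0,0,0,0,0])

```text
time: 9.55
ee_pos: [0.512, 0.1945, 0.2164]
tcp_rot: [180.0, 0.0, -174.4]
wrist_force: [0.1, -0.2, -3.1]
opening: 0.01
grasp_force: 98.3
```

Request:
move_arm(offset=[[0,0,0],[0,0,0],[0,0,0]], twist=[[0,0,0],[0,0,0],[0,0,0]], grip=[0,0,0])

```text
time: 9.85
ee_pos: [0.5112, 0.1935, 0.2174]
tcp_rot: [180.0, 0.0, -174.3]
wrist_force: [-0.3, 0.4, -3.5]
opening: 0.0102
grasp_force: 98.2
```

```bash
python3 - <<'E'
from h import *
o=bot.get_obs();print(o["ee_pos"],o["tcp_rot"],o["wrist_force"],o["torque"])
plan6([.512,.193,.197],185.6,1)
p=shot("wrist"); a=p["color"].copy(); s=shot("scene"); t=shot("top")
W=cloud(p); z=W[...,2]
m=(z>.175)&(z<.19)&(np.hypot(W[...,0]-.512,W[...,1]-.193)<.03); q=W[m]
if len(q)>10: print("collar pts",len(q),np.median(q[:,2]),cv2.minEnclosingCircle((q[:,:2]*1000).astype(np.float32)))
for n,c in(("top",t),("scene",s)):
    print(n,[(q["position"],q["p"],onz(c,q["position"],o["ee_pos"][2]-.034)) for q in finder.pinpoint(c,"plug_collar")[:1]],[(q["position"],q["p"],onz(c,q["position"],.123)) for q in finder.pinpoint(c,"socket")[:1]])
b=cv2.resize(s["color"][130:240,265:385],(458,420),interpolation=2)
cv2.imwrite("pics/w5.png",np.hstack([a[:,110:450],b])[:,:,::-1])
E
```

```text
[0.51117853 0.19351384 0.21741084] [ 1.79979026e+02  3.65068421e-02 -1.74261673e+02] [-0.33920229  0.38942154 -3.49261822] [0.0157917  0.01329099 0.02386196]
[-0.08, -0.06, 2.04]
twist each [0.0004, 0.0006, 0.0024]
collar pts 699 0.188851562505154 ((510.5688781738281, 193.31874084472656), 18.716890335083008)
top [([345.4, 206.8], 0.43, array([ 0.53763556, -0.12988336,  0.18341084]))] [([206.9, 220.8], 0.81, array([0.51013051, 0.19057266, 0.123     ]))]
scene [([324.3, 160.1], 0.69, array([0.49767259, 0.19884894, 0.18341084]))] [([322.4, 175.9], 0.81, array([0.49983473, 0.19540397, 0.123     ]))]
```

View pics/w5.png

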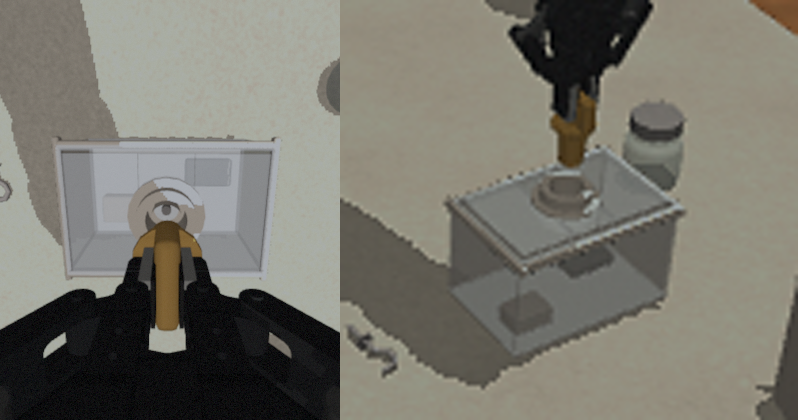

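The left part (wrist view) shows the plug in front of the boss. The right part (scene view) shows it hanging above the hole. I'll fit the boss circle from this viewpoint to cancel the calibration bias.

```bash
python3 - <<'E'
from h import *
from scipy.optimize import least_squares
p=shot("wrist"); W=cloud(p); z=W[...,2]
for lo,hi in((.119,.127),):
    m=(z>lo)&(z<hi)&(np.hypot(W[...,0]-.512,W[...,1]-.193)<.04); q=W[m]; xy=(q[:,:2]*1000).astype(np.float32)
    print(len(q),np.median(q[:,2]),xy.min(0),xy.max(0),cv2.minEnclosingCircle(xy))
    h=cv2.convexHull(xy)[:,0]; h=h[np.hypot(*(h-[512,193]).T)>20]
    r=least_squares(lambda c:np.hypot(h[:,0]-c[0],h[:,1]-c[1])-23.4,[512,193],loss="soft_l1"); print(r.x,r.fun.round(1))
m=(z>.098)&(z<.112)&(np.abs(W[...,0]-.51)<.1)&(np.abs(W[...,1]-.195)<.13); q=W[m]
print(cv2.minAreaRect((q[:,:2]*1000).astype(np.float32)))
E
```

```text
1132 0.12199111927670234 [489.3888  169.45157] [526.8172 216.09  ] ((512.6266479492188, 192.80958557128906), 23.44077491760254)
[512.77554102 192.81859522] [-0.1 -0.6 -0.3 -0.  -0.1 -0.2 -0.1  0.   0.   0.  -0.1 -0.1  0.   0.
  0.  -0.1 -0.1  0.1  0.   0.2  0.   0.  -0.  -0.  -0.  -0.1 -0.2 -0.1
 -0.  -0.  -0.1 -0.1 -0.3 -0.2 -0.1 -0.   0.   0.  -0.1 -0.1]
((512.8690795898438, 192.86996459960938), (120.92398834228516, 176.1124725341797), 5.6373395919799805)
```

Request:
move_arm(offset=[[-0.15,-0.05,0.5],[0,0,1.0],[0,0,0.5],[0,0,0.3],[0,0,0]], twist=[[0,0,0],[0,0,0],[0,0,0],[0,0,0],[0,0,0]], grip=[0,0,0,0,0])

```text
time: 10.75
ee_pos: [0.5126, 0.1936, 0.1933]
tcp_rot: [180.0, -0.0, -174.1]
wrist_force: [0.2, -0.9, -3.2]
opening: 0.0101
grasp_force: 98.2
```

Request:
move_arm(offset=[[0,0,0.3],[0,0,0.3],[0,0,0]], twist=[[0,0,0],[0,0,0],[0,0,0]], grip=[0,0,0])

```text
time: 11.05
ee_pos: [0.5128, 0.1937, 0.1876]
tcp_rot: [180.0, 0.0, -174.1]
wrist_force: [-0.1, 1.1, -3.0]
opening: 0.0102
grasp_force: 98.2
```

Request:
move_arm(offset=[[0,-0.04,0.3],[0,0,0.3],[0,0,0.3],[0,0,0]], twist=[[0,0,0],[0,0,0],[0,0,0],[0,0,0]], grip=[0,0,0,0])

```text
time: 11.45
ee_pos: [0.5124, 0.1932, 0.1782]
tcp_rot: [180.0, -0.1, -174.1]
wrist_force: [-4.1, -0.9, -5.3]
opening: 0.0103
grasp_force: 98.5
```

Request:
move_arm(offset=[[0,0,0.3],[0,0,0.3],[0,0,0]], twist=[[0,0,0],[0,0,0],[0,0,0]], grip=[0,0,0])

```text
time: 11.75
ee_pos: [0.512, 0.1931, 0.1725]
tcp_rot: [180.0, -0.1, -174.1]
wrist_force: [-7.8, -1.0, -3.0]
opening: 0.01
grasp_force: 98.4
```

Request:
move_arm(offset=[[0.06,0,0],[0.04,0,0],[0,0,0]], twist=[[0,0,0],[0,0,0],[0,0,0]], grip=[0,0,0])

```text
time: 12.05
ee_pos: [0.5117, 0.1931, 0.1725]
tcp_rot: [180.0, -0.0, -174.1]
wrist_force: [-4.1, -1.8, -5.5]
opening: 0.01
grasp_force: 98.3
```

Request:
move_arm(offset=[[0,0,0.2],[0,0,0.2],[0,0,0]], twist=[[0,0,0],[0,0,0],[0,0,0]], grip=[0,0,0])

```text
time: 12.35
ee_pos: [0.5115, 0.1931, 0.169]
tcp_rot: [180.0, -0.0, -174.1]
wrist_force: [-6.5, -2.0, -3.4]
opening: 0.01
grasp_force: 98.5
```

Request:
move_arm(offset=[[0.07,-0.03,0],[0.06,0,0],[0,0,0.1],[0,0,0.1],[0,0,0]], twist=[[0,0,0],[0,0,0],[0,0,0],[0,0,0],[0,0,0]], grip=[0,0,0,0,0])

```text
time: 12.85
ee_pos: [0.5109, 0.1928, 0.167]
tcp_rot: [180.0, 0.1, -174.1]
wrist_force: [-2.2, -0.1, -1.5]
opening: 0.01
grasp_force: 98.4
```

Request:
move_arm(offset=[[0,0,0.1],[0,0,0.1],[0,0,0]], twist=[[0,0,0],[0,0,0],[0,0,0]], grip=[0,0,0])

```text
time: 13.15
ee_pos: [0.5108, 0.1928, 0.1648]
tcp_rot: [180.0, 0.0, -174.1]
wrist_force: [-0.7, -0.9, -2.8]
opening: 0.0097
grasp_force: 98.4
```

Request:
move_arm(offset=[[0,0,0.1],[0,0,0]], twist=[[0,0,0],[0,0,0]], grip=[0,0])

```text
time: 13.35
ee_pos: [0.5107, 0.1928, 0.1638]
tcp_rot: [180.0, 0.0, -174.1]
wrist_force: [-1.1, 0.1, -2.4]
opening: 0.0098
grasp_force: 98.4
```

Request:
move_arm(offset=[[0,0,0.1],[0,0,0]], twist=[[0,0,0],[0,0,0]], grip=[0,0])

```text
time: 13.55
ee_pos: [0.5108, 0.1928, 0.1633]
tcp_rot: [180.0, 0.1, -174.1]
wrist_force: [-1.6, -1.6, -0.1]
opening: 0.01
grasp_force: 98.8
```

Request:
move_arm(offset=[[0,0,0.1],[0,0,0]], twist=[[0,0,0],[0,0,0]], grip=[0,0])

```text
time: 13.75
ee_pos: [0.5108, 0.1928, 0.1624]
tcp_rot: [180.0, 0.1, -174.1]
wrist_force: [-2.0, -0.9, 2.9]
opening: 0.0104
grasp_force: 99.1
```

Request:
move_arm(offset=[[0,0,0.05],[0,0,0]], twist=[[0,0,0],[0,0,0]], grip=[0,0])

```text
time: 13.95
ee_pos: [0.5107, 0.1928, 0.1617]
tcp_rot: [180.0, 0.0, -174.1]
wrist_force: [-2.8, -0.8, 3.7]
opening: 0.0103
grasp_force: 99.2
```

Request:
move_arm(offset=[[0,0,0.1],[0,0,0]], twist=[[0,0,0],[0,0,0]], grip=[0,0])

```text
time: 14.15
ee_pos: [0.5107, 0.1928, 0.1606]
tcp_rot: [180.0, 0.0, -174.1]
wrist_force: [-3.5, -0.9, 4.2]
opening: 0.0098
grasp_force: 99.4
```

Request:
move_arm(offset=[[0,0,0.05],[0,0,0]], twist=[[0,0,0],[0,0,0]], grip=[0,0])

```text
time: 14.35
ee_pos: [0.5107, 0.1928, 0.1602]
tcp_rot: [180.0, 0.0, -174.1]
wrist_force: [-3.9, -1.2, 5.8]
opening: 0.0101
grasp_force: 99.5
```

Request:
move_arm(offset=[[0.04,0,0.07],[0,0,0.03],[0,0,0]], twist=[[0,0,0],[0,0,0],[0,0,0]], grip=[0,0,0])

```text
time: 14.65
ee_pos: [0.5106, 0.1927, 0.1594]
tcp_rot: [180.0, 0.1, -174.1]
wrist_force: [-1.5, -1.2, 6.8]
opening: 0.0103
grasp_force: 99.5
```

Request:
move_arm(offset=[[0,0,0.03],[0,0,0]], twist=[[0,0,0],[0,0,0]], grip=[0,0])

```text
time: 14.85
ee_pos: [0.5105, 0.1928, 0.1592]
tcp_rot: [180.0, 0.1, -174.1]
wrist_force: [-2.3, -2.1, 6.2]
opening: 0.0102
grasp_force: 99.5
```

Request:
move_arm(offset=[[0.02,-0.02,0.06],[0,0,0.04],[0,0,0]], twist=[[0,0,0],[0,0,0],[0,0,0]], grip=[0,0,0])

```text
time: 15.15
ee_pos: [0.5104, 0.1927, 0.1582]
tcp_rot: [179.9, 0.1, -174.1]
wrist_force: [-2.8, -1.1, 6.8]
opening: 0.0101
grasp_force: 99.8
```

Request:
move_arm(offset=[[0,0,0.01],[0,0,0.01],[0,0,0]], twist=[[0,0,0.04],[0,0,0.04],[0,0,0]], grip=[0,0,0])

```text
time: 15.45
ee_pos: [0.5104, 0.1927, 0.1578]
tcp_rot: [179.9, 0.1, -178.7]
wrist_force: [-1.6, -0.3, 4.9]
opening: 0.0102
grasp_force: 99.6
```

Request:
move_arm(offset=[[0,0,0.08],[0,0,0.05],[0,0,0]], twist=[[0,0,0],[0,0,0.03],[0,0,0]], grip=[0,0,0])

```text
time: 15.75
ee_pos: [0.5104, 0.1927, 0.1567]
tcp_rot: [179.9, 0.1, 179.6]
wrist_force: [-2.6, 0.4, 7.6]
opening: 0.01
grasp_force: 99.9
```

Request:
move_arm(offset=[[0,0,0.05],[0,0,0.02],[0,0,0]], twist=[[0,0,0.02],[0,0,0.02],[0,0,0]], grip=[0,0,0])

```text
time: 16.05
ee_pos: [0.5104, 0.1928, 0.1562]
tcp_rot: [179.9, 0.1, 177.3]
wrist_force: [-1.7, -0.2, 7.4]
opening: 0.0101
grasp_force: 100.1
```

```bash
cat > gap.py <<'E'
from h import *
o=bot.get_obs(); p=shot("wrist"); W=cloud(p); z=W[...,2]; r=np.hypot(W[...,0]-.5115,W[...,1]-.193)
print("z",o["ee_pos"][2],"F",o["wrist_force"].round(1),"T",o["torque"].round(2))
for a,b,lo,hi in((.010,.018,.12,.14),(.0205,.0228,.11,.14),(.028,.045,.09,.115)):
    q=W[(r>a)&(r<b)&(z>lo)&(z<hi)]; print(a,len(q),np.percentile(q[:,2],[10,50,90]).round(4) if len(q) else "")
q=W[(z>.150)&(z<.165)&(r<.03)]; print("wing top",len(q),np.median(q[:,2]) if len(q) else "")
E
python3 gap.py
```

```text
z 0.156246204285829 F [-1.7 -0.2  7.4] T [-0.06  0.7   0.04]
0.01 713 [0.1256 0.1278 0.1289]
0.0205 947 [0.1126 0.1206 0.1327]
0.028 7536 [0.1063 0.1071 0.1086]
wing top 3122 0.15734828340612414
```

Request:
move_arm(offset=[[0,0,0.04],[0,0,0.02],[0,0,0.02],[0,0,0]], twist=[[0,0,0],[0,0,0.04],[0,0,0.04],[0,0,0]], grip=[0,0,0,0])

```text
time: 16.5
ee_pos: [0.5104, 0.1929, 0.1556]
tcp_rot: [179.9, 0.1, 172.7]
wrist_force: [-4.4, 0.2, 9.5]
opening: 0.0103
grasp_force: 100.2
```

Request:
move_arm(offset=[[0,0,0.03],[0,0,0.02],[0,0,0.02],[0,0,0]], twist=[[0,0,0.04],[0,0,0.04],[0,0,0.04],[0,0,0]], grip=[0,0,0,0])

```text
time: 16.9
ee_pos: [0.5104, 0.193, 0.1549]
tcp_rot: [179.9, 0.1, 165.8]
wrist_force: [-4.2, -0.0, 9.4]
opening: 0.01
grasp_force: 100.2
```

Request:
move_arm(offset=[[0.02,0,0.02],[0.02,0,0.01],[0,0,0.02],[0,0,0.01],[0,0,0]], twist=[[0,0,0.04],[0,0,0.04],[0,0,0.04],[0,0,0.04],[0,0,0]], grip=[0,0,0,0,0])

```text
time: 17.4
ee_pos: [0.5104, 0.1931, 0.1544]
tcp_rot: [179.8, 0.1, 156.7]
wrist_force: [-2.1, 0.7, 8.6]
opening: 0.01
grasp_force: 100.2
```

Request:
move_arm(offset=[[0,0,0.02],[0,0,0.01],[0,0,0.01],[0,0,0]], twist=[[0,0,0.04],[0,0,0.04],[0,0,0.04],[0,0,0]], grip=[0,0,0,0])

```text
time: 17.8
ee_pos: [0.5105, 0.1932, 0.1542]
tcp_rot: [179.8, 0.1, 149.8]
wrist_force: [-1.6, 1.1, 9.5]
opening: 0.01
grasp_force: 100.3
```

Request:
move_arm(offset=[[0,0,0.01],[0,0,0.01],[0,0,0.01],[0,0,0.01],[0,0,0]], twist=[[0,0,0.04],[0,0,0.04],[0,0,0.04],[0,0,0.04],[0,0,0]], grip=[0,0,0,0,0])

```text
time: 18.3
ee_pos: [0.5106, 0.1934, 0.154]
tcp_rot: [179.8, 0.1, 140.6]
wrist_force: [-1.9, 1.8, 11.6]
opening: 0.0101
grasp_force: 100.5
```

```bash
python3 gap.py
```

```text
z 0.15400927144578908 F [-1.9  1.8 11.6] T [0.34 0.52 0.04]
0.01 715 [0.1248 0.1257 0.1377]
0.0205 933 [0.1133 0.1205 0.1335]
0.028 7649 [0.1059 0.1067 0.1083]
wing top 3067 0.15520744690586147
```

Request:
move_arm(offset=[[0,-0.02,0],[0,0,-0.01],[0,0,0],[0,0,0],[0,0,0]], twist=[[0,0,0.04],[0,0,0.04],[0,0,0.04],[0,0,0.04],[0,0,0]], grip=[0,0,0,0,0])

```text
time: 18.85
ee_pos: [0.5107, 0.1934, 0.1541]
tcp_rot: [179.7, 0.0, 131.5]
wrist_force: [-0.9, 2.8, 11.3]
opening: 0.0099
grasp_force: 100.4
```

Request:
move_arm(offset=[[0,0,0],[0,0,0],[0,0,0],[0,0,0]], twist=[[0,0,0.04],[0,0,0.04],[0,0,0.04],[0,0,0]], grip=[0,0,0,0])

```text
time: 19.25
ee_pos: [0.5107, 0.1935, 0.1542]
tcp_rot: [179.7, -0.0, 124.6]
wrist_force: [-1.1, 2.5, 9.8]
opening: 0.0104
grasp_force: 100.4
```

Request:
move_arm(offset=[[0.03,0.02,0.01],[0,0,0.01],[0,0,0.01],[0,0,0],[0,0,0]], twist=[[0,0,0.04],[0,0,0.04],[0,0,0.04],[0,0,0.04],[0,0,0]], grip=[0,0,0,0,0])

```text
time: 19.75
ee_pos: [0.5108, 0.1936, 0.154]
tcp_rot: [179.7, -0.0, 115.4]
wrist_force: [-0.5, 2.5, 11.3]
opening: 0.0101
grasp_force: 100.5
```

Request:
move_arm(offset=[[0,0,0.01],[0,0,0.01],[0,0,0],[0,0,0]], twist=[[0,0,0.04],[0,0,0.04],[0,0,0.04],[0,0,0]], grip=[0,0,0,0])

```text
time: 20.15
ee_pos: [0.5109, 0.1937, 0.154]
tcp_rot: [179.7, -0.1, 108.5]
wrist_force: [0.2, 1.7, 12.0]
opening: 0.0096
grasp_force: 100.6
```

Request:
move_arm(offset=[[0,0,-0.02],[0,0,-0.01],[0,0,0],[0,0,0]], twist=[[0,0,0.04],[0,0,0.04],[0,0,0.04],[0,0,0.04]], grip=[0,0,0,0])

```text
time: 20.55
ee_pos: [0.5111, 0.1937, 0.1542]
tcp_rot: [179.7, -0.1, 99.4]
wrist_force: [1.7, 2.0, 10.9]
opening: 0.0103
grasp_force: 100.5
```

Request:
move_arm(offset=[[0,0,0],[0,0,0],[0,0,0],[0,0,0]], twist=[[0,0,0.04],[0,0,0.03],[0,0,0],[0,0,0]], grip=[0,0,0,0])

```text
time: 20.95
ee_pos: [0.5111, 0.1937, 0.1542]
tcp_rot: [179.7, -0.1, 95.4]
wrist_force: [2.1, 2.2, 9.8]
opening: 0.0099
grasp_force: 100.4
```

```bash
cat >> gap.py <<'E'
q=q[:0]; q=W[(z>.150)&(z<.165)&(r<.03)]
import sys
s=shot("scene"); cv2.imwrite("pics/%s.png"%sys.argv[1],np.hstack([p["color"][:,110:450],cv2.resize(s["color"][130:240,265:385],(458,420),interpolation=2)])[:,:,::-1])
E
python3 gap.py w6
```

```text
z 0.15415270236075876 F [2.1 2.2 9.8] T [ 0.41 -0.35  0.04]
0.01 631 [0.1251 0.126  0.1379]
0.0205 759 [0.117  0.1208 0.1344]
0.028 7600 [0.106  0.1068 0.1087]
wing top 3082 0.15535222739575358
```

View pics/w6.png

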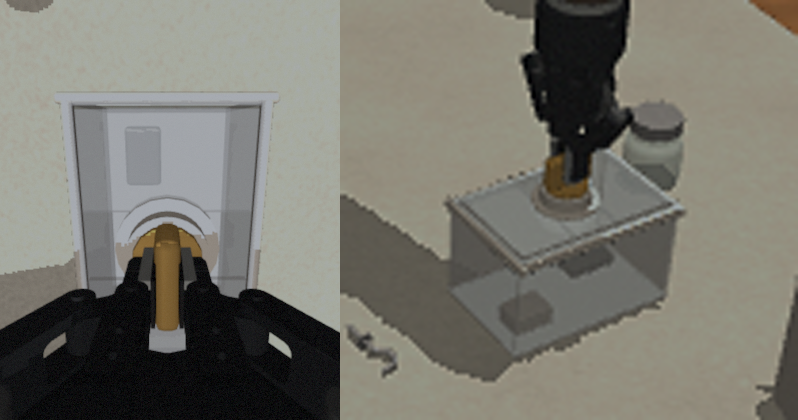

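The wing lies along the long sides and the collar looks nearly flush on the boss. I'll unload gently, then release.

Request:
move_arm(offset=[[0,0,-0.05],[0,0,-0.05],[0,0,0]], twist=[[0,0,0],[0,0,0],[0,0,0]], grip=[0,0,0])

```text
time: 21.35
ee_pos: [0.5111, 0.1937, 0.1546]
tcp_rot: [179.7, -0.1, 95.4]
wrist_force: [3.4, 2.7, 7.0]
opening: 0.01
grasp_force: 99.8
```

Request:
move_arm(offset=[[0,0,-0.07],[0,0,-0.07],[0,0,0]], twist=[[0,0,0],[0,0,0],[0,0,0]], grip=[0,0,0])

```text
time: 21.65
ee_pos: [0.511, 0.1937, 0.1552]
tcp_rot: [179.8, -0.1, 95.4]
wrist_force: [5.3, 4.7, 2.7]
opening: 0.0102
grasp_force: 99.0
```

Request:
move_arm(offset=[[0,0,-0.04],[0,0,0]], twist=[[0,0,0],[0,0,0]], grip=[0,0])

```text
time: 21.85
ee_pos: [0.5111, 0.1937, 0.1555]
tcp_rot: [179.8, -0.1, 95.4]
wrist_force: [5.6, 3.7, 0.1]
opening: 0.0099
grasp_force: 98.8
```

Request:
move_arm(offset=[[0.05,0.07,0],[0,0,0]], twist=[[0,0,0],[0,0,0]], grip=[0,0])

```text
time: 22.05
ee_pos: [0.5111, 0.1938, 0.1554]
tcp_rot: [179.9, -0.1, 95.4]
wrist_force: [5.3, 2.9, 1.1]
opening: 0.0099
grasp_force: 99.0
```

Request:
move_arm(offset=[[0,0,0],[0,0,0],[0,0,0],[0,0,0],[0,0,0]], twist=[[0,0,0],[0,0,0],[0,0,0],[0,0,0],[0,0,0]], grip=[0.2,0.35,0.5,0.6,0.6])

```text
time: 22.55
ee_pos: [0.5101, 0.1933, 0.1552]
tcp_rot: [180.0, -0.0, 95.3]
wrist_force: [0.6, -0.8, 0.3]
opening: 0.0512
grasp_force: 0.0
```

```bash
python3 gap.py w7
```

```text
z 0.15523438675376225 F [ 0.6 -0.8  0.3] T [-0.03  0.03  0.06]
0.01 1464 [0.1265 0.1273 0.1281]
0.0205 947 [0.118  0.122  0.1335]
0.028 7930 [0.1073 0.1081 0.11  ]
wing top 3226 0.15673721360091458
```

Request:
move_arm(offset=[[0,0,-0.5],[0,0,-1.5],[0,0,-3],[0,0,-4],[0,0,-3]], twist=[[0,0,0],[0,0,0],[0,0,0],[0,0,0],[0,0,0]], grip=[0.6,0.6,0.6,0.6,0.6])

```text
time: 23.15
ee_pos: [0.5102, 0.1933, 0.279]
tcp_rot: [179.8, -0.1, 95.3]
wrist_force: [0.4, 0.1, -0.8]
opening: 0.0511
grasp_force: 0.0
```

Request:
move_arm(offset=[[-3,0,0],[-3,0,0],[0,0,0],[0,0,0]], twist=[[0,0,0],[0,0,0],[0,0,0],[0,0,0]], grip=[0.6,0.6,0.6,0.6])

```text
time: 23.55
ee_pos: [0.5159, 0.1332, 0.2765]
tcp_rot: [179.9, -0.0, 95.3]
wrist_force: [-0.2, 0.2, 0.2]
opening: 0.0517
grasp_force: 0.0
```

```bash
python3 gap.py w8; python3 - <<'E'
from h import *
p=shot("wrist"); W=cloud(p); z=W[...,2]; r=np.hypot(W[...,0]-.5115,W[...,1]-.193)
q=W[(z>.145)&(z<.17)&(r<.035)]; print(len(q),np.median(q[:,2]),cv2.minAreaRect((q[:,:2]*1000).astype(np.float32)))
for a,b in((.008,.018),(.0205,.0228)):
    q=W[(r>a)&(r<b)&(z>.115)&(z<.135)]; print(a,np.percentile(q[:,2],[10,50,90]).round(4))
E
```

```text
z 0.27647417391092227 F [-0.2  0.2  0.2] T [0.03 0.01 0.01]
0.01 655 [0.1265 0.1274 0.1283]
0.0205 321 [0.1211 0.1221 0.1231]
0.028 4552 [0.1072 0.1082 0.11  ]
wing top 865 0.1568120084555528
901 0.15674154300597554 ((512.117919921875, 192.71176147460938), (11.981660842895508, 45.31025314331055), 5.059141635894775)
0.008 [0.1265 0.1274 0.1284]
0.0205 [0.1211 0.122  0.1228]
```

View pics/w8.png

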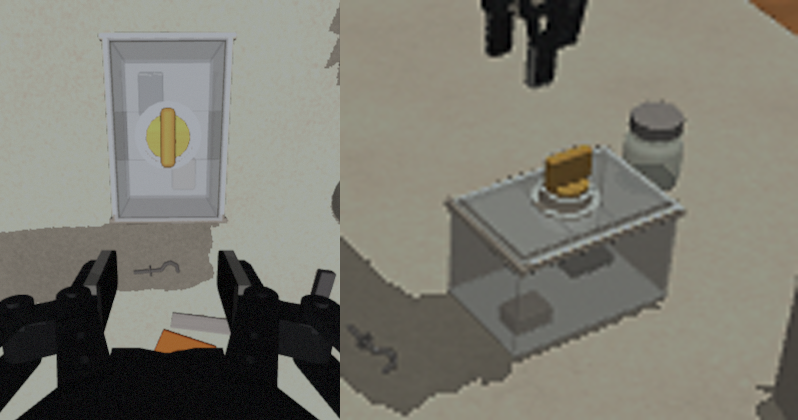

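The plug is upright in the boss at (168,135), with its wing along the long sides to within 0.5°. The gap is about 0.4 mm and it stayed put after release.

```bash
python3 -c "
from workcell import bot
print(bot.job_done())"
```

```text
the job is handed in; nothing more can be done
None
```

The plug is wedged home in the lid and the job is handed in: the wing lies along the box's long sides (within 0.5°), the collar gap is about 0.4 mm, force readings implied at most about 15 N of push, and it held after release.

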